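# Fit the knob on the control module and hold its push switch down

## Task

Seat the grey control module flat and square at the bottom of the pocket of the blue assembly nest and let go of it. Then turn the black knob so that the D-shaped bore under it matches the module's D-shaped shaft, push it fully home on the shaft, and press on so that the sprung shaft goes down to its stop; finish like that, with the fingers still on the knob holding the switch down. Leave the other things on the bench where they are.

Things in the scene. Friction and masses are not known exactly. Their poses are not given: they have to be found in the camera images.
- nest_floor (a point): Centre of the pocket's floor in the blue assembly nest, a plate 118 (x) x 86 (y) x 16 mm fixed to the bench. The pocket is 82.4 (x) x 50.4 (y) mm and 8 mm deep; its floor lies 8 mm above the bench, the plate's top 16 mm. x runs along the pocket's length, z up.
- module_mid (a point): Centre, half-way up (16 mm above the underside), of the control module: a loose grey block 80 (x) x 48 (y) x 32 mm, 0.2 kg, its lower edges bevelled 2 mm; on top a black socket (4 mm high) at the -x end, a bushing (18 mm across, 4 mm high) in the middle, and in it the D-shaft, to 60 mm above the underside. z up. It fits the pocket, either way round, with 1.2 mm to spare on each side.
- shaft_tip (a point): Centre of the tip of the module's steel D-shaft, 60 mm above the module's underside when not pressed: 12 mm across, with one flat 1.5 mm from its axis on its +x side; z up. The top 2.5 mm taper by 1.6 mm (little on the flat). It stands 22.5 mm out of its brass collar, moves down when pressed (joint shaft) and turns with joint spindle. The flat is painted red; a red line on the tip runs along x.
- spindle (a joint): Turn of the D-shaft on the module about the vertical (rad, counter-clockwise from above); 0 where the flat faces the module's +x end. Any value is good. Stiff: it stays where it is, but yields to a turning moment above 0.15 N m.
- shaft (a joint): How far the shaft is pressed down into the module (m): 0 when free, 0.005 at the stop. Spring: 2 N to start, 7 N at the stop.
- knob_mid (a point): Centre, half-way up (21 mm above its underside), of the loose black knob, 42 mm high, 35 g, standing bore down: a round skirt 40 mm across from 0 to 20 mm and on it a grip bar 38 (x) x 12 (y) x 22 mm, from 20 to 42 mm. z up; x runs along the bar. A white pointer line on the top and end of the bar marks the +x end, which is the side of the bore's flat: on the shaft the knob's +x points as the shaft's +x.
- knob_bore (a point): Centre of the closed end (roof) of the D-shaped bore in the knob's underside, 16 mm above the underside; axes as the knob's. The bore is 13.6 mm across with its flat 2.2 mm from the axis on the +x side, open below, 16 mm deep. When the knob is home this point lies on the shaft's tip, and the skirt stands clear above the bushing.
- stapler: Bystander, loose, not to be disturbed: red and black stapler, 130 x 38 x 46 mm; origin at the middle of its underside.
- note_pad: Bystander, loose, not to be disturbed: pad of yellow notes, 76 x 77 x 14 mm; origin at the middle of its underside.
- tape_red: Bystander, loose, not to be disturbed: roll of red tape lying flat, 76 mm across, 19 mm high; origin at the middle of its underside.
- marker_blue: Bystander, loose, not to be disturbed: white marker with a blue cap, 140 mm long, 20 mm thick; origin at the middle of its underside.
- vial_0: Bystander, loose, not to be disturbed: small grey-beige bottle with a black cap, 25 mm across, 78 mm high, standing; origin at the middle of its underside.
- ring_0: Bystander, loose, not to be disturbed: blue-grey ring lying flat, 31 mm across, 11 mm high; origin at the middle of its underside.
- hex_frame_0: Bystander, loose, not to be disturbed: beige hexagonal frame, 29 x 26 x 12 mm; origin at the middle of its underside.
Not all that is in view belongs to the job. Of the things that look like the part that bears module_mid, the smallest one is meant.

How it is judged:
On the way, in this order (a step that is already met when the one before it is completed fails the run):
1. the module is seated flat and square on the pocket's floor and let go, with the knob not yet on it (z of module_mid in the frame of nest_floor below 0.0175 m and horizontal distance between module_mid and nest_floor below 0.003 m and angle between the x axis of module_mid and the x axis of nest_floor, either way round below 0.06 rad and angle between module_mid's own z axis and vertical below 0.04 rad and contact force between the fingers and module below 0.05 N and distance between knob_bore and shaft_tip above 0.03 m), for 0.2 s.
2. the knob is home on the D-shaft, flat to flat (z of knob_bore in the frame of shaft_tip between -0.003 and 0.0015 m and horizontal distance between knob_bore and shaft_tip below 0.003 m and angle between the x axis of knob_bore and the x axis of shaft_tip, either way round below 0.35 rad and angle between knob_bore's own z axis and vertical below 0.08 rad), for 0.1 s.
At the end, for the whole second after the job is handed in: Module on the pocket floor (1.5 mm in height, 3 mm sideways, 0.06 rad yaw, 0.04 rad tilt); knob home on the shaft (bore roof within 1.5 mm of the tip, 3 mm sideways, flats matched, tilt under 0.08 rad); shaft pressed down over 3.8 of its 5 mm; fingers still on the knob (over 1 N) (all of step 2 and z of module_mid in the frame of nest_floor below 0.0175 m and horizontal distance between module_mid and nest_floor below 0.003 m and angle between the x axis of module_mid and the x axis of nest_floor, either way round below 0.06 rad and angle between module_mid's own z axis and vertical below 0.04 rad and value of joint shaft above 0.0038 m and contact force between the fingers and knob above 1 N); the arm keeps its last pose, push and grip.
It fails at once if a bystander is moved by more than 25 mm (distance of any of stapler, note_pad, tape_red, marker_blue, vial_0, ring_0, hex_frame_0 from where it was at the start of the episode above 0.025 m).
It also fails if it takes over 61 s, if anything falls off the work surface, if the arm or the gripper's body presses on something with over 40 N, if the wrist force passes 120 N, or if a joint passes its speed limit or range.

## Robot

A 6-joint arm with a two-finger parallel gripper is mounted at the origin on a cart in front of the work surface, level with it; the furniture and walls round the work are solid. World frame = base frame: x ahead of the robot, y to its left, z up, the work surface at z = 0. Lengths are in m, angles in rad, forces in N, time in s.
With the tool pointing down it reaches from about 0.25 to 0.725 m from the base axis. Payload 4 kg.
Tool frame: the origin (TCP) lies midway between the tips of the shut fingers; the grasp point (between the pads) lies bot.tcp_to_grasp behind it (bot.tcp_to_grasp is the distance from the TCP to the grasp point, in m); z points along the fingers, y is the line along which they close (so a half turn about z gives the same grasp; the last joint's range is limited). The gripper opens to 85 mm and grips with 20 to 120 N. Pads are 22 mm wide; open, the fingers measure 114 mm over their backs; the gripper's body (76 mm by 85 mm) begins 54 mm behind the grasp point. The pads swing forward as they close: fully open they stand 13 mm farther back than shut.
Start: joints at [1.296, 0.241, 0.005, 1.335, 0, 1.571], TCP at [0.136, 0.481, 0.231] pointing down, gripper open.
Joint ranges: [-2.72, 2.72], [-1.05, 1.87], [-1.09, 1.28], [-1.99, 2.15], [-1.42, 1.44], [-3.14, 3.14]. Speed limits (rad/s): [2.79, 2.79, 3.14, 3.14, 3.14, 3.14].

## Interface

Orientations are given as a unit quaternion [x, y, z, w].
In Python, from workcell import readout, camera, bot gives the robot as it stands. The module is installed in compiled form; this text tells all that it offers.
- The arm moves only by the tool jog_arm, never from a script. Its argument "motion" is a list of rows, each an object of numbers: "x", "y", "z": the shift along the tool's x, y, z in mm; "spin": the turn about the tool's z in degrees; "fingers": the closure, from -1 (fully open) to 1 (shut). A call has 1 to 8 rows; each row is the pose to reach, as a shift and turn from the pose commanded when the call began, along the tool's axes at that moment; what a row does not reach only later rows make up. A row lasts 1/8 s, in which the tool goes at most 62.5 mm and 10.7 degrees, less where a joint would pass 70% of its speed; a pose out of reach is approached as far as the arm can. A call with a gripper value outside its range is refused whole. The fingers move at their own pace and stop on an object; the grip force is fixed at half the most. Time passes only in rows, so rows that repeat a pose let the fingers close. It gives the time, the measured TCP pose, the force, the opening and the grip force at its end, in the units of the state.
- readout.get_obs(): the state, without advancing time (a new reading comes with each control period).
- camera(name): name is "side" or "top" or "wrist"; returns a dict with "pixels" (400x640x3 uint8, red, green, blue), "K" (3x3 intrinsics, pixels), "rvec" (rotation vector, rad) and "tvec" (3), from world to camera coordinates, as OpenCV has them. Camera axes: x right, y down, z forward; pixel columns grow to the right and rows downward; lengths in m; the calibration is good to about 2 mm. A picture is of the moment at which its call begins. There is no depth.
- bot.job_done(): hands the job in; it is judged then, once.
The state is a dict: "clock": time; "joint_pos": joint angles; "joint_vel": joint speeds; "tau": joint torques, N m; "eef_pos": TCP position; "tool_rot": TCP orientation; "ft_force": force on the tool from outside, world axes, zero at the start; "ft_torque": the same for the moment, N m; "grip_width": finger opening in m; "grasp_force": force on a finger pad.
Only numpy, scipy, OpenCV 4.12 (cv2) and the standard library are available. Lean on these libraries where they do the work, as an engineer would, in place of code of your own. Each camera call takes 0.05 s, during which the arm holds its last target. There are 200 camera calls.

## Working session

There is one attempt and no reset: what is moved stays moved. The work goes in short steps, Python scripts to look and compute and a tool call to move; the robot and the scene stay as the last step left them, time stands still between calls to the robot, and variables do not carry over. Pictures are saved under pics/ and viewed, at most 10 in all, crops included, and the job is handed in when it is done.

Besides the shell and the picture viewer there is one more tool, called after "Emit:" as name(argument=value, ...) on one line, values as JSON. jog_arm: Moves the arm, as the interface text tells. Its arguments: {"type":"object","properties":{"motion":{"type":"array"}},"required":["motion"]}

```bash
mkdir -p pics; cat > h.py <<'E'
import numpy as np, cv2
from workcell import readout, camera, bot
def snap(n,f=None):
    c=camera(n)
    if f: cv2.imwrite('pics/'+f,cv2.cvtColor(c['pixels'],cv2.COLOR_RGB2BGR))
    return c
def cast(c,uv,z):
    R=cv2.Rodrigues(np.array(c['rvec'],float))[0]; t=np.array(c['tvec'],float).ravel()
    p=np.c_[np.atleast_2d(uv).astype(float),np.ones(len(np.atleast_2d(uv)))]
    d=(np.linalg.inv(c['K'])@p.T).T@R; o=-R.T@t
    return o+d*((z-o[2])/d[:,2])[:,None]
def proj(c,P):
    return cv2.projectPoints(np.atleast_2d(P).astype(float),np.array(c['rvec'],float),np.array(c['tvec'],float),np.array(c['K'],float),None)[0][:,0]
E
python3 - <<'E'
from h import *
print(readout.get_obs(), bot.tcp_to_grasp)
for n in('side','top','wrist'):
    c=snap(n,n+'0.png'); R=cv2.Rodrigues(np.array(c['rvec']))[0]; print(n,-R.T@np.array(c['tvec']).ravel(),R[2])
E
```

```text
{'clock': 0.0, 'joint_pos': array([1.29600325e+00, 2.41393952e-01, 3.73383705e-03, 1.33521100e+00,
       9.22063023e-06, 1.57078876e+00]), 'joint_vel': array([ 1.76052176e-03, -1.73281811e-04,  5.29614591e-04,  7.82058676e-04,
       -6.10889021e-05,  8.41967838e-04]), 'tau': array([-5.88817184e-04, -3.72320902e+01,  2.52405918e+01,  1.70965731e-02,
       -4.46092315e-05, -1.31344279e-05]), 'eef_pos': array([0.1354997 , 0.48063315, 0.23042614]), 'tool_rot': array([ 1.36960839e-01,  9.90575920e-01, -1.02698728e-03, -1.46657299e-04]), 'ft_force': array([-0.21017077,  0.36988018, -0.69315479]), 'ft_torque': array([-0.01105402, -0.01174985, -0.02758399]), 'grasp_force': 0.0, 'grip_width': 0.08534261889139838} 0.0187
side [ 0.16514237 -0.73531956  0.42506211] [ 0.38680195  0.85577447 -0.34356121]
top [0.38567912 0.1242604  1.20780603] [ 0.15031144 -0.02403931 -0.98834639]
wrist [0.07132386 0.50005032 0.37308273] [ 0.2504296  -0.07384897 -0.96531412]
```

View pics/top0.png

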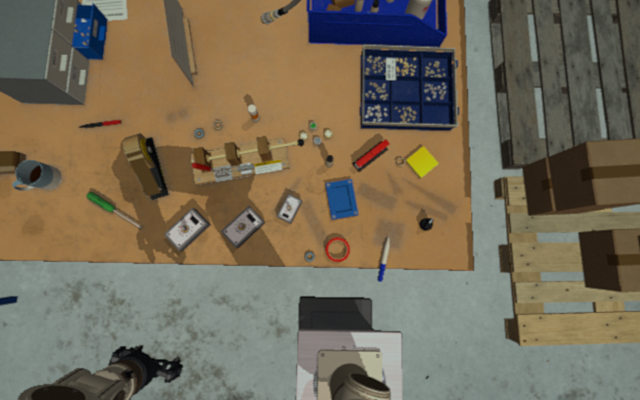

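View pics/side0.png

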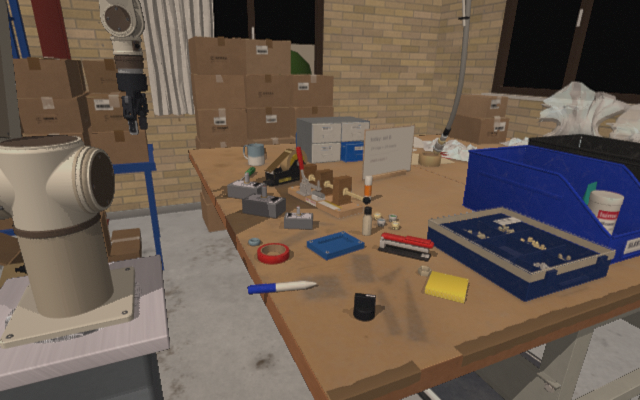

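The top view shows the nest at (341,198), the small module at (289,207), the knob at (426,224), the tape at (337,248), the marker at (384,258), and two larger decoy modules at (187,229) and (242,226). Next I'll measure these coarsely.

```bash
python3 - <<'E'
from h import *
c=snap('top'); 
im=cv2.cvtColor(c['pixels'],cv2.COLOR_RGB2BGR)
cv2.imwrite('pics/top_crop.png',cv2.resize(im[170:270,260:450],None,fx=4.2,fy=4.2,interpolation=cv2.INTER_CUBIC))
hsv=cv2.cvtColor(c['pixels'],cv2.COLOR_RGB2HSV)
def rect(m,x0,x1,y0,y1,z,name):
    mm=np.zeros_like(m); mm[y0:y1,x0:x1]=m[y0:y1,x0:x1]
    cs=cv2.findContours(mm,cv2.RETR_EXTERNAL,cv2.CHAIN_APPROX_NONE)[0]; k=max(cs,key=cv2.contourArea)
    P=cast(c,k[:,0],z)[:,:2]; r=cv2.minAreaRect((P*1000).astype(np.float32)); print(name,r, cv2.boundingRect(k))
rect(cv2.inRange(hsv,(95,120,50),(125,255,255)),315,365,170,225,.016,'nest')
rect(cv2.inRange(hsv,(0,0,90),(179,70,255)),270,305,185,228,.032,'module')
rect(cv2.inRange(hsv,(0,0,0),(179,255,60)),410,440,212,236,.03,'knob')
for n,uv in dict(tape=(337,248),marker1=(381,278),marker2=(388,238),ring=(309,256),stapler=(370,154),vial=(328,160)).items(): print(n,cast(c,uv,.01)[0])
E
```

```text
nest ((557.9183959960938, 33.475921630859375), (116.03099060058594, 83.25055694580078), 11.332634925842285) (326, 180, 31, 39)
module ((522.1171875, 196.26531982421875), (48.65925216674805, 80.73117065429688), 64.70491027832031) (277, 194, 25, 29)
knob ((484.38330078125, -228.77490234375), (34.38938522338867, 37.80754470825195), 1.3449894189834595) (419, 218, 13, 12)
tape [0.40269523 0.0441173  0.01      ]
marker1 [ 0.31356452 -0.09395334  0.01      ]
marker2 [ 0.43747075 -0.11631634  0.01      ]
ring [0.37610907 0.13096072 0.01      ]
stapler [ 0.70814224 -0.05864656  0.01      ]
vial [0.68419625 0.07773715 0.01      ]
```

View pics/top_crop.png

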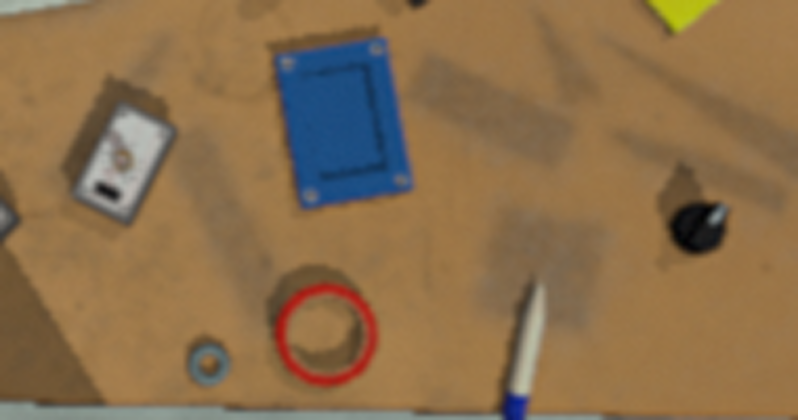

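The crop shows the module with its socket at lower left (108,190), so its +x yaw is about -25°. The nest is at yaw of about 11°, and the knob's pointer is at upper right, about -57°. I'll move to hover over the module.

Emit:
jog_arm(motion=[{"x": -449, "y": -170, "z": 10, "spin": 9.6, "fingers": -1}, {"x": -449, "y": -170, "z": 10, "spin": 9.6, "fingers": -1}, {"x": -449, "y": -170, "z": 10, "spin": 9.6, "fingers": -1}, {"x": -449, "y": -170, "z": 10, "spin": 9.6, "fingers": -1}, {"x": -449, "y": -170, "z": 10, "spin": 9.6, "fingers": -1}, {"x": -449, "y": -170, "z": 10, "spin": 9.6, "fingers": -1}, {"x": -449, "y": -170, "z": 10, "spin": 9.6, "fingers": -1}, {"x": -449, "y": -170, "z": 10, "spin": 9.6, "fingers": -1}])

```text
clock: 1.2
eef_pos: [0.5235, 0.1937, 0.2209]
tool_rot: [0.22, 0.975, -0.0, -0.0]
ft_force: [-0.2, 0.7, -0.6]
grip_width: 0.0855
grasp_force: 0.0
```

```bash
cat >> h.py <<'E'
def state():
    o=readout.get_obs(); q=o['tool_rot']; from scipy.spatial.transform import Rotation as Ro
    R=Ro.from_quat(q).as_matrix(); return o,R,np.degrees(np.arctan2(R[1,0],R[0,0]))
def goto(xyz,yaw=None):
    o,R,y=state(); d=R.T@(np.array(xyz)-o['eef_pos'])*1000
    print('shift mm',d.round(1),'spin',None if yaw is None else round((y-yaw+180)%360-180,1),'yaw now',round(y,2))
E
python3 - <<'E'
from h import *
c=snap('wrist','w1.png'); o,R,y=state(); print(o['joint_pos'],y,o['eef_pos'],R[:,2])
E
```

```text
[ 0.34930794  0.36451479  0.14782447  1.35238349 -0.00347289  0.79760952] 154.31416609989452 [0.52703453 0.19084762 0.22035356] [ 0.00280707 -0.00267363 -0.99999249]
```

View pics/w1.png

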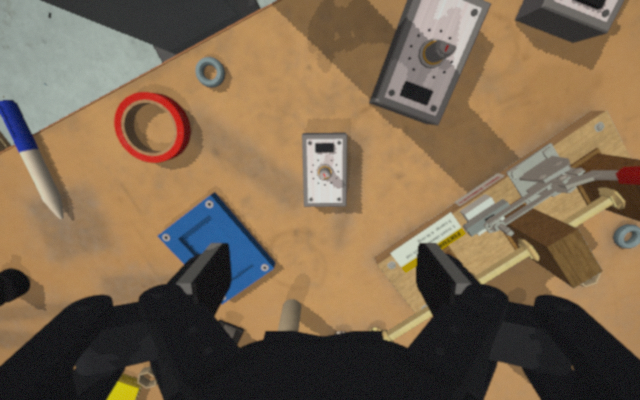

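The wrist view shows the module at (325,170) with its socket at the top of the picture, the nest at (216,245) and the marker at (35,160). I'll measure the module and nest from here.

Emit:
jog_arm(motion=[{"fingers": -1}, {"fingers": -1}])

```text
validation failed for argument at $.mo...
```

```bash
cat >> h.py <<'E'
def rect(c,lo,hi,box,z,name):
    hsv=cv2.cvtColor(c['pixels'],cv2.COLOR_RGB2HSV); x0,x1,y0,y1=box
    m=cv2.inRange(hsv,lo,hi); mm=np.zeros_like(m); mm[y0:y1,x0:x1]=m[y0:y1,x0:x1]
    cs=cv2.findContours(mm,cv2.RETR_EXTERNAL,cv2.CHAIN_APPROX_NONE)[0]; k=max(cs,key=cv2.contourArea)
    P=cast(c,cv2.convexHull(k)[:,0],z)[:,:2]; r=cv2.minAreaRect((P*1000).astype(np.float32)); print(name,np.round(r[0],1),np.round(r[1],1),round(r[2],1),cv2.boundingRect(k)); return r
E
python3 - <<'E'
from h import *
c=snap('wrist'); o,R,y=state(); print(y,o['eef_pos'])
im=cv2.cvtColor(c['pixels'],cv2.COLOR_RGB2BGR); p=proj(c,[.522,.196,.032])[0].astype(int); print(p)
cr=im[p[1]-50:p[1]+50,p[0]-40:p[0]+40]; a=cv2.resize(cr,None,fx=5.5,fy=5.5,interpolation=cv2.INTER_CUBIC)
cv2.imwrite('pics/w2.png',a)
rect(c,(0,0,60),(179,60,255),(p[0]-40,p[0]+40,p[1]-55,p[1]+55),.032,'mod all')
rect(c,(0,0,150),(179,60,255),(p[0]-40,p[0]+40,p[1]-55,p[1]+55),.032,'mod plate')
rect(c,(95,120,40),(125,255,255),(130,300,180,310),.016,'nest')
E
```

```text
154.3226422319075 [0.52460313 0.19272294 0.22026861]
[325 169]
mod all [518.5 198.4] [47.9 79.6] 64.7 (303, 128, 46, 74)
mod plate [518.9 197.3] [38.9 71.2] 65.2 (307, 133, 37, 66)
nest [554.8  36.6] [116.5  89.7] 11.5 (160, 190, 115, 109)
```

View pics/w2.png

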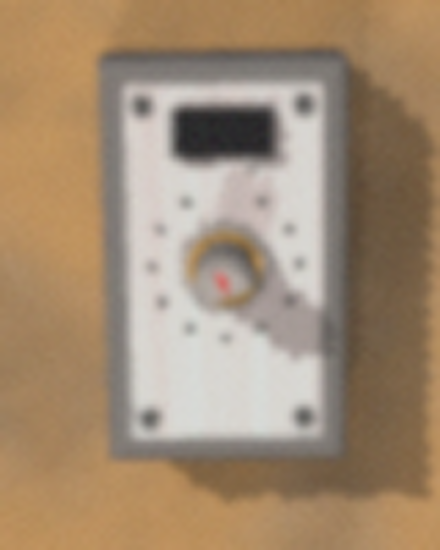

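The tip's red line points down in the picture, roughly along the module's +x and slightly turned. Next I'll look straight down on the nest with the fingers clear.

```bash
python3 - <<'E'
from h import *
goto([.556,.035,.20],191.4)
E
```

```text
shift mm [ -96.6 -128.5   20.4] spin -37.1 yaw now 154.32
```

Emit:
jog_arm(motion=[{"x": -97, "y": -128, "z": 20, "spin": -37, "fingers": -1}, {"x": -97, "y": -128, "z": 20, "spin": -37, "fingers": -1}, {"x": -97, "y": -128, "z": 20, "spin": -37, "fingers": -1}, {"x": -97, "y": -128, "z": 20, "spin": -37, "fingers": -1}, {"x": -97, "y": -128, "z": 20, "spin": -37, "fingers": -1}, {"x": -97, "y": -128, "z": 20, "spin": -37, "fingers": -1}, {"x": -97, "y": -128, "z": 20, "spin": -37, "fingers": -1}])

```text
clock: 2.17
eef_pos: [0.5544, 0.0395, 0.2014]
tool_rot: [-0.102, 0.995, 0.0, 0.0]
ft_force: [0.5, 0.8, -0.1]
grip_width: 0.0853
grasp_force: 0.0
```

```bash
python3 - <<'E'
from h import *
c=snap('wrist'); o,R,y=state(); print(y,o['eef_pos'])
p=proj(c,[.556,.035,.016])[0].astype(int); print(p)
b=(p[0]-110,p[0]+110,max(0,p[1]-130),p[1]+130)
r=rect(c,(95,120,30),(125,255,255),b,.016,'nest')
hsv=cv2.cvtColor(c['pixels'],cv2.COLOR_RGB2HSV)
im=cv2.cvtColor(c['pixels'],cv2.COLOR_RGB2BGR)
cv2.imwrite('pics/w3.png',cv2.resize(im[b[2]:b[3],b[0]:b[1]],None,fx=2.2,fy=2.2,interpolation=cv2.INTER_CUBIC)); print(b)
E
```

```text
-168.30124152189592 [0.55446271 0.03942852 0.20146179]
[317 177]
nest [555.2  33.4] [116.6  84.3] 11.0 (277, 121, 81, 107)
(np.int64(207), np.int64(427), np.int64(47), np.int64(307))
```

View pics/w3.png

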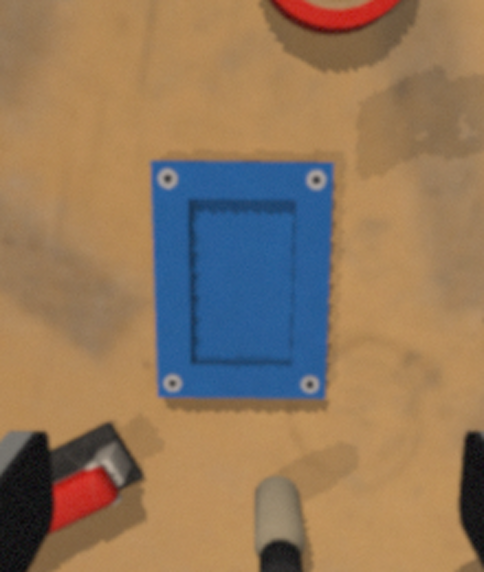

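The nest view is clear: pocket corners at about (190,200) to (295,362) in the crop, screws at (167,178), (316,180), (172,383) and (310,384). I'll refine with the screws and go back to the module.

```bash
python3 - <<'E'
from h import *
c=snap('wrist')
f=lambda a:np.array(a)/2.2+[207,47]
for nm,pts,z in(('screws',[(167,178),(316,180),(310,384),(172,383)],.016),('pocket',[(190,200),(295,200),(293,362),(191,362)],.016)):
    P=cast(c,f(pts),z)[:,:2]; e1=(P[2]+P[3]-P[0]-P[1]); print(nm,P.mean(0).round(4),np.degrees(np.arctan2(e1[1],e1[0])),np.linalg.norm(P[0]-P[3]),np.linalg.norm(P[0]-P[1]))
goto([.519,.1972,.07],154.9)
E
```

```text
screws [0.5559 0.0336] 11.200126721595895 0.10242403777561447 0.07032323097697614
pocket [0.5549 0.0339] 11.1892154818258 0.08093102462900047 0.04994912113211706
shift mm [  2.7 161.8 131.4] spin 36.8 yaw now -168.31
```

Emit:
jog_arm(motion=[{"x": 3, "y": 162, "z": 30, "spin": 36.8, "fingers": -1}, {"x": 3, "y": 162, "z": 30, "spin": 36.8, "fingers": -1}, {"x": 3, "y": 162, "z": 30, "spin": 36.8, "fingers": -1}, {"x": 3, "y": 162, "z": 30, "spin": 36.8, "fingers": -1}, {"x": 3, "y": 162, "z": 30, "spin": 36.8, "fingers": -1}, {"x": 3, "y": 162, "z": 30, "spin": 36.8, "fingers": -1}, {"x": 3, "y": 162, "z": 30, "spin": 36.8, "fingers": -1}])

```text
clock: 3.15
eef_pos: [0.5192, 0.196, 0.1715]
tool_rot: [0.218, 0.976, 0.0, 0.0]
ft_force: [0.3, 0.0, 0.5]
grip_width: 0.0854
grasp_force: 0.0
```

```bash
python3 - <<'E'
from h import *
c=snap('wrist'); o,R,y=state(); print(y,o['eef_pos'])
p=proj(c,[.519,.197,.032])[0].astype(int); print(p)
b=(p[0]-50,p[0]+50,max(0,p[1]-75),p[1]+75)
rect(c,(0,0,150),(179,60,255),b,.032,'plate')
rect(c,(0,0,60),(179,60,255),b,.032,'all')
goto([.519,.1972,.006],154.9)
E
```

```text
154.81855447748407 [0.5192176  0.19601972 0.17151048]
[323 186]
plate [519.3 197.5] [39.5 71.2] 64.8 (303, 148, 43, 75)
all [518.1 198.5] [47.6 80.6] 64.8 (299, 141, 52, 85)
shift mm [  0.7   0.9 165.5] spin -0.1 yaw now 154.82
```

Emit:
jog_arm(motion=[{"x": 0.5, "y": 1.4, "z": 60, "spin": 0, "fingers": -1}, {"x": 0.5, "y": 1.4, "z": 110, "spin": 0, "fingers": -1}, {"x": 0.5, "y": 1.4, "z": 145, "spin": 0, "fingers": -1}, {"x": 0.5, "y": 1.4, "z": 165, "spin": 0, "fingers": -1}, {"x": 0.5, "y": 1.4, "z": 165, "spin": 0, "fingers": -1}, {"x": 0.5, "y": 1.4, "z": 165, "spin": 0, "fingers": 1}, {"x": 0.5, "y": 1.4, "z": 165, "spin": 0, "fingers": 1}, {"x": 0.5, "y": 1.4, "z": 165, "spin": 0, "fingers": 1}])

```text
clock: 4.2
eef_pos: [0.5204, 0.1985, 0.008]
tool_rot: [0.218, 0.976, 0.001, 0.001]
ft_force: [-0.8, 0.0, 5.0]
grip_width: 0.0467
grasp_force: 64.4
```

Emit:
jog_arm(motion=[{"x": 0, "y": 0, "z": 0, "spin": 0, "fingers": 1}, {"x": 0, "y": 0, "z": 0, "spin": 0, "fingers": 1}])

```text
clock: 4.45
eef_pos: [0.5204, 0.1985, 0.008]
tool_rot: [0.218, 0.976, 0.001, 0.002]
ft_force: [-0.4, 0.0, 7.4]
grip_width: 0.0472
grasp_force: 64.4
```

Emit:
jog_arm(motion=[{"x": 0, "y": 0, "z": -15, "spin": 0, "fingers": 1}, {"x": 0, "y": 0, "z": -40, "spin": 0, "fingers": 1}, {"x": 0, "y": 0, "z": -60, "spin": 0, "fingers": 1}, {"x": 0, "y": 0, "z": -60, "spin": 0, "fingers": 1}])

```text
clock: 4.95
eef_pos: [0.5203, 0.1987, 0.0683]
tool_rot: [0.218, 0.976, 0.001, 0.002]
ft_force: [0.2, 0.3, -2.8]
grip_width: 0.0464
grasp_force: 63.6
```

```bash
python3 - <<'E'
from h import *
c=snap('wrist','w4.png'); o,R,y=state(); print(y,o['eef_pos'],R[:,2].round(4),o['ft_force'],o['ft_torque'])
goto([.5553,.0336,.07],191.15)
E
```

```text
154.8598083129904 [0.51937457 0.1983066  0.06697132] [ 1.3e-03  6.0e-04 -1.0e+00] [-1.03240825 -0.12260432 -2.75838315] [-0.01976011 -0.00467773 -0.04888759]
shift mm [-102.5 -133.8   -3.1] spin -36.3 yaw now 154.86
```

View pics/w4.png

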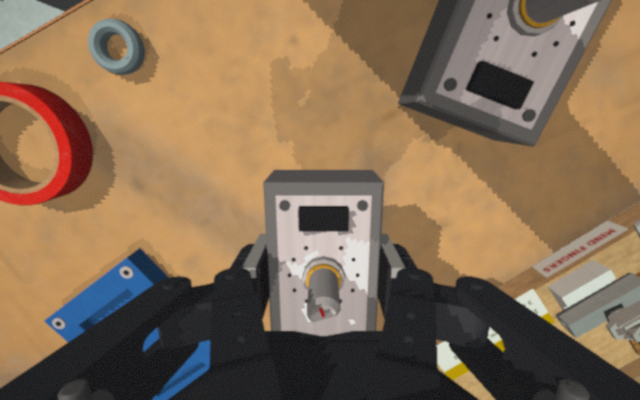

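The module is held square, socket at (324,217), shaft up with the red flat facing the picture's bottom (module +x). I'll check the in-hand offset and move over the nest.

Emit:
jog_arm(motion=[{"x": -102, "y": -133, "z": -3, "spin": -36.3, "fingers": 1}, {"x": -102, "y": -133, "z": -3, "spin": -36.3, "fingers": 1}, {"x": -102, "y": -133, "z": -3, "spin": -36.3, "fingers": 1}, {"x": -102, "y": -133, "z": -3, "spin": -36.3, "fingers": 1}, {"x": -102, "y": -133, "z": -3, "spin": -36.3, "fingers": 1}, {"x": -102, "y": -133, "z": -3, "spin": -36.3, "fingers": 1}, {"x": -102, "y": -133, "z": -3, "spin": -36.3, "fingers": 1}, {"x": -102, "y": -133, "z": -3, "spin": -36.3, "fingers": 1}])

```text
clock: 6.0
eef_pos: [0.5547, 0.0351, 0.0692]
tool_rot: [-0.098, 0.995, 0.0, -0.0]
ft_force: [-0.0, -0.1, -3.0]
grip_width: 0.0465
grasp_force: 63.5
```

```bash
python3 - <<'E'
from h import *
c=snap('wrist','w5.png'); o,R,y=state(); print(y,o['eef_pos'],R[:,2].round(4))
zt=o['eef_pos'][2]-.008+.032
f=lambda uv,z:((cast(c,uv,z)-o['eef_pos'])@R*1000).round(1)
hsv=cv2.cvtColor(c['pixels'],cv2.COLOR_RGB2HSV)
# in-hand picture is unchanged between moves: landmarks read off w4
print('holes',f([(285,205),(363,205)],zt),'back edge',f([(265,182),(382,182)],zt),'socket',f([(324,217)],zt+.004))
goto([.5553,.0336,.03],191.15)
E
```

```text
-168.80286673149928 [0.55479964 0.03497638 0.06931264] [ 0. -0. -1.]
holes [[ 30.9 -13.9 -24. ]
 [ 30.9  17.3 -24. ]] back edge [[ 40.3 -21.5 -24. ]
 [ 40.3  24.4 -24. ]] socket [[ 27.2   1.7 -28. ]]
shift mm [-0.2 -1.4 39.3] spin 0.0 yaw now -168.8
```

View pics/w5.png

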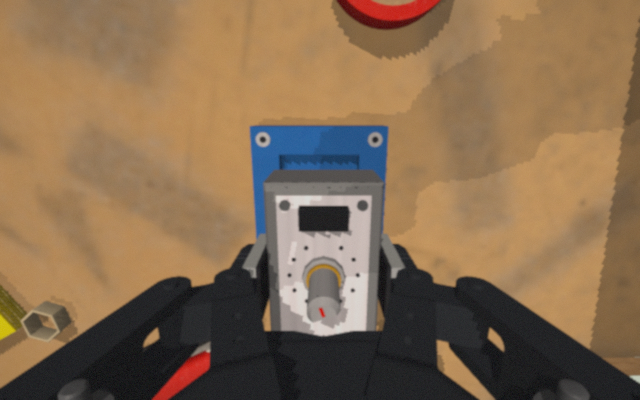

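The nest's front edge shows at rows 125–165, with screws at (263,139) and (375,139), and the module sits above it. I'll compare the two directly.

```bash
python3 - <<'E'
from h import *
c=snap('wrist'); o,R,y=state(); print(o['eef_pos'])
f=lambda uv,z:((cast(c,uv,z)-o['eef_pos'])@R*1000).round(1)
print('screws',f([(263,139),(375,139)],.016),'pocket',f([(281,156),(358,155)],.016),'edge',f([(251,126),(388,126)],.016))
print('mod holes',f([(285,205),(363,205)],o['eef_pos'][2]+.024))
E
```

```text
[0.55484018 0.03486085 0.06933369]
screws [[ 50.7 -36.4  53.3]
 [ 50.7  33.7  53.3]] pocket [[ 40.1 -25.5  53.3]
 [ 40.7  23.4  53.3]] edge [[ 58.7 -43.4  53.3]
 [ 58.6  41.4  53.3]]
mod holes [[ 30.9 -13.9 -24. ]
 [ 30.8  17.3 -24. ]]
```

Emit:
jog_arm(motion=[{"x": -0.8, "y": -3.2, "z": 15, "spin": 0, "fingers": 1}, {"x": -0.8, "y": -3.2, "z": 30, "spin": 0, "fingers": 1}, {"x": -0.8, "y": -3.2, "z": 40, "spin": 0, "fingers": 1}, {"x": -0.8, "y": -3.2, "z": 42, "spin": 0, "fingers": 1}, {"x": -0.8, "y": -3.2, "z": 42, "spin": 0, "fingers": 1}, {"x": -0.8, "y": -3.2, "z": 42, "spin": 0, "fingers": 1}])

```text
clock: 6.85
eef_pos: [0.5568, 0.0314, 0.0278]
tool_rot: [-0.097, 0.995, -0.0, 0.001]
ft_force: [0.1, 0.8, -2.0]
grip_width: 0.0469
grasp_force: 63.5
```

```bash
cat > t.py <<'E'
from h import *
c=snap('wrist'); o,R,y=state(); print(o['eef_pos'],y,o['ft_force'])
f=lambda uv,z:((cast(c,uv,z)-o['eef_pos'])@R*1000).round(1)
hsv=cv2.cvtColor(c['pixels'],cv2.COLOR_RGB2HSV)
b=cv2.inRange(hsv,(95,120,30),(125,255,255)); b[:, :200]=0; b[:,450:]=0; b[260:]=0
ys,xs=np.nonzero(b); print('blue bbox',xs.min(),xs.max(),ys.min(),ys.max())
r0=ys.min()+4; k=np.nonzero(b[r0])[0]; print('edge row',r0,k.min(),k.max(),f([(k.min(),r0),(k.max()+1,r0)],.016))
print('front',f([((k.min()+k.max())/2,ys.min())],.016))
zt=o['eef_pos'][2]+.024
g=cv2.inRange(hsv,(0,0,50),(179,60,255)); 
for r in (195,205,215):
    q=np.nonzero(g[r,230:420])[0]+230; print('mod row',r,q.min(),q.max(),f([(q.min(),r),(q.max()+1,r)],zt)[:,1])
E
python3 t.py
```

```text
[0.5567835  0.03142151 0.0278717 ] -168.84453217514044 [-0.90983696 -0.63043226 -2.21824674]
blue bbox 239 412 127 246
edge row 131 239 412 [[ 57.9 -40.   11.8]
 [ 57.8  45.2  11.8]]
front [[59.8  2.4 11.8]]
mod row 195 242 408 [-31.   35.3]
mod row 205 243 408 [-30.9  35.6]
mod row 215 244 407 [-30.8  35.5]
```

Emit:
jog_arm(motion=[{"x": 0.5, "y": 0.8, "z": 0, "spin": 0, "fingers": 1}, {"x": 0.5, "y": 0.8, "z": 3, "spin": 0, "fingers": 1}, {"x": 0.5, "y": 0.8, "z": 6, "spin": 0, "fingers": 1}, {"x": 0.5, "y": 0.8, "z": 8, "spin": 0, "fingers": 1}, {"x": 0.5, "y": 0.8, "z": 8, "spin": 0, "fingers": 1}])

```text
clock: 7.52
eef_pos: [0.5554, 0.0321, 0.0189]
tool_rot: [-0.097, 0.995, 0.0, -0.0]
ft_force: [1.1, 0.7, -2.8]
grip_width: 0.0466
grasp_force: 63.5
```

It entered the pocket freely. I'll go the rest of the way.

Emit:
jog_arm(motion=[{"x": 0, "y": 0, "z": 1.5, "spin": 0, "fingers": 1}, {"x": 0, "y": 0, "z": 3, "spin": 0, "fingers": 1}, {"x": 0, "y": 0, "z": 3, "spin": 0, "fingers": 1}, {"x": 0, "y": 0, "z": 3, "spin": 0, "fingers": 1}])

```text
clock: 8.02
eef_pos: [0.5556, 0.0321, 0.0163]
tool_rot: [-0.097, 0.995, 0.0, -0.0]
ft_force: [0.4, -1.3, -2.8]
grip_width: 0.0468
grasp_force: 63.6
```

Emit:
jog_arm(motion=[{"x": 0, "y": 0, "z": 1, "spin": 0, "fingers": 1}, {"x": 0, "y": 0, "z": 1.2, "spin": 0, "fingers": 1}, {"x": 0, "y": 0, "z": 1.2, "spin": 0, "fingers": 1}])

```text
clock: 8.4
eef_pos: [0.5557, 0.0321, 0.016]
tool_rot: [-0.097, 0.995, 0.0, 0.0]
ft_force: [-3.6, -0.5, 5.2]
grip_width: 0.0472
grasp_force: 64.4
```

It's on the floor, so I'll release and rise.

Emit:
jog_arm(motion=[{"x": 0, "y": 0, "z": 0, "spin": 0, "fingers": -1}, {"x": 0, "y": 0, "z": 0, "spin": 0, "fingers": -1}, {"x": 0, "y": 0, "z": 0, "spin": 0, "fingers": -1}, {"x": 0, "y": 0, "z": -40, "spin": 0, "fingers": -1}, {"x": 0, "y": 0, "z": -90, "spin": 0, "fingers": -1}, {"x": 0, "y": 0, "z": -140, "spin": 0, "fingers": -1}, {"x": 0, "y": 0, "z": -150, "spin": 0, "fingers": -1}, {"x": 0, "y": 0, "z": -150, "spin": 0, "fingers": -1}])

```text
clock: 9.4
eef_pos: [0.556, 0.0321, 0.1656]
tool_rot: [-0.097, 0.995, -0.0, 0.001]
ft_force: [0.1, 0.0, -0.4]
grip_width: 0.0855
grasp_force: 0.0
```

```bash
python3 - <<'E'
from h import *
c=snap('wrist'); o,R,y=state(); print(y,o['eef_pos'],o['joint_pos'][5])
p=proj(c,[.5555,.0325,.04])[0].astype(int); print(p)
b=(p[0]-100,p[0]+100,max(0,p[1]-120),min(290,p[1]+120))
rect(c,(95,120,30),(125,255,255),b,.016,'nest')
rect(c,(0,0,150),(179,60,255),(p[0]-45,p[0]+45,p[1]-75,p[1]+75),.040,'plate')
im=cv2.cvtColor(c['pixels'],cv2.COLOR_RGB2BGR)
a=cv2.resize(im[p[1]-85:p[1]+80,p[0]-65:p[0]+65],None,fx=3.6,fy=3.6,interpolation=cv2.INTER_CUBIC)
q=cv2.resize(im[p[1]-20:p[1]+60,p[0]-25:p[0]+25],None,fx=7.4,fy=7.4,interpolation=cv2.INTER_CUBIC); h=min(len(a),len(q))
cv2.imwrite('pics/w6.png',np.hstack([a[:h,:420],q[:h]])[:590,:790]); print(a.shape,q.shape)
E
```

```text
-168.8429993560857 [0.55507996 0.03206281 0.16415695] -0.13702516993925135
[322 189]
nest [555.6  33.5] [115.9  84.4] 11.1 (278, 122, 92, 118)
plate [555.5  33. ] [69.9 38.9] 11.0 (301, 150, 45, 77)
(594, 468, 3) (592, 370, 3)
```

View pics/w6.png

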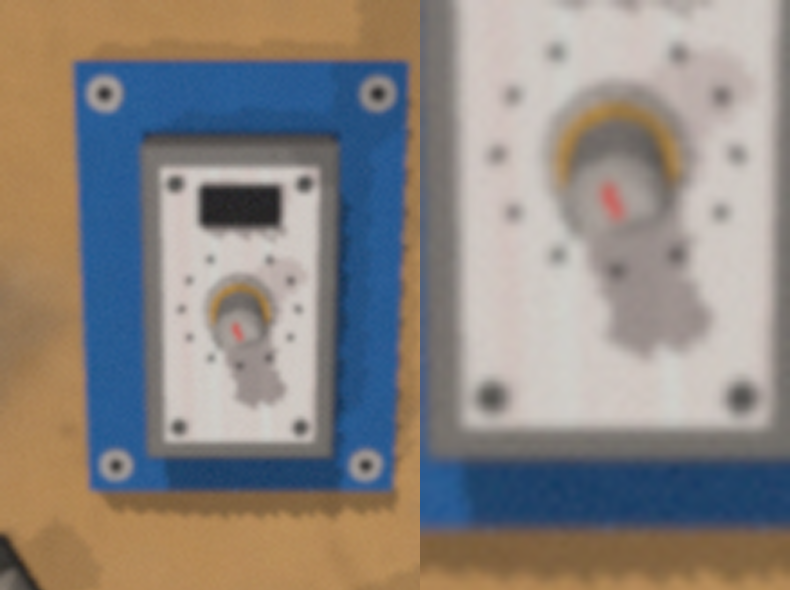

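The module is seated, concentric with the nest to about 0.5 mm. The red line on the tip runs from (603,185) to (620,217), so the flat faces down and slightly right in the picture. I'll measure its yaw and plan the move to the knob.

```bash
cat >> h.py <<'E'
def redline(c,P0,z,r=25):
    p=proj(c,P0)[0].astype(int); a=c['pixels'][p[1]-r:p[1]+r,p[0]-r:p[0]+r].astype(float)
    w=np.clip(a[...,0]-np.maximum(a[...,1],a[...,2])-35,0,None); ys,xs=np.mgrid[p[1]-r:p[1]+r,p[0]-r:p[0]+r]
    P=cast(c,np.c_[xs.ravel(),ys.ravel()],z)[:,:2]*1000; w=w.ravel(); m=(w[:,None]*P).sum(0)/w.sum()
    C=((P-m).T*w)@(P-m)/w.sum(); e,v=np.linalg.eigh(C); print('red',(w>0).sum(),m.round(1),np.sqrt(e).round(2),'yaw',np.degrees(np.arctan2(v[1,1],v[0,1])).round(1))
E
python3 - <<'E'
from h import *
for i in range(3): redline(snap('wrist'),[.5555,.033,.068],.068,14)
c=snap('wrist'); o,R,y=state(); print(o['eef_pos'])
goto([.484,-.229,.16],123)
E
```

```text
red 15 [554.1  32.3] [0.49 1.17] yaw -151.7
red 15 [554.   32.1] [0.48 1.27] yaw -150.6
red 16 [554.1  32.3] [0.5  1.55] yaw -158.9
[0.55449104 0.03201503 0.1631744 ]
shift mm [ 119.7 -242.4    3.5] spin 68.2 yaw now -168.84
```

The yaw estimate is noisy, so I'll take one closer look at the tip.

Emit:
jog_arm(motion=[{"x": -15, "y": 0, "z": 40, "spin": 0, "fingers": -1}, {"x": -15, "y": 0, "z": 68, "spin": 0, "fingers": -1}, {"x": -15, "y": 0, "z": 68, "spin": 0, "fingers": -1}, {"x": -15, "y": 0, "z": 68, "spin": 0, "fingers": -1}])

```text
clock: 10.15
eef_pos: [0.5705, 0.035, 0.0975]
tool_rot: [-0.097, 0.995, -0.0, 0.0]
ft_force: [0.5, -0.4, 0.7]
grip_width: 0.0854
grasp_force: 0.0
```

```bash
python3 - <<'E'
from h import *
for i in range(3): c=snap('wrist'); redline(c,[.5555,.033,.068],.068,16)
p=proj(c,[.5555,.033,.068])[0].astype(int); print(p)
a=cv2.cvtColor(c['pixels'],cv2.COLOR_RGB2BGR)[p[1]-25:p[1]+25,p[0]-25:p[0]+25]
cv2.imwrite('pics/tip.png',cv2.resize(a,None,fx=10,fy=10,interpolation=cv2.INTER_CUBIC))
goto([.484,-.229,.16],123)
E
```

```text
red 30 [553.8  32.5] [1.   1.67] yaw 153.1
red 32 [553.8  32.4] [0.91 1.68] yaw 154.8
red 32 [553.9  32.4] [0.92 1.51] yaw 157.1
[323 202]
shift mm [ 136.6 -242.1  -61.6] spin 68.2 yaw now -168.85
```

View pics/tip.png

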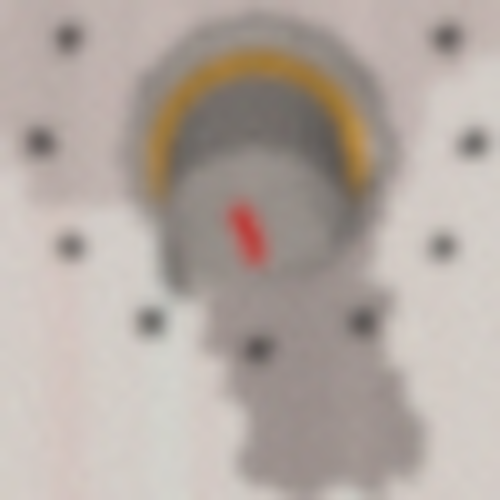

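The line runs from (238,207) to (259,262) in the crop and the D's chord is at the lower side, so the shaft's +x yaw is about 32°. I'll go to the knob.

Emit:
jog_arm(motion=[{"x": 10, "y": 0, "z": -40, "spin": 0, "fingers": -1}, {"x": 137, "y": -242, "z": -62, "spin": 68, "fingers": -1}, {"x": 137, "y": -242, "z": -62, "spin": 68, "fingers": -1}, {"x": 137, "y": -242, "z": -62, "spin": 68, "fingers": -1}, {"x": 137, "y": -242, "z": -62, "spin": 68, "fingers": -1}, {"x": 137, "y": -242, "z": -62, "spin": 68, "fingers": -1}, {"x": 137, "y": -242, "z": -62, "spin": 68, "fingers": -1}, {"x": 137, "y": -242, "z": -62, "spin": 68, "fingers": -1}])

```text
clock: 11.3
eef_pos: [0.483, -0.23, 0.1605]
tool_rot: [0.478, 0.878, 0.0, 0.001]
ft_force: [-0.4, 0.2, 0.3]
grip_width: 0.0853
grasp_force: 0.0
```

Emit:
jog_arm(motion=[{"x": 0, "y": 0, "z": 0, "spin": 0, "fingers": -1}, {"x": 0, "y": 0, "z": 0, "spin": 0, "fingers": -1}, {"x": 0, "y": 0, "z": 0, "spin": 0, "fingers": -1}])

```text
clock: 11.68
eef_pos: [0.4829, -0.2288, 0.1594]
tool_rot: [0.476, 0.88, 0.0, 0.0]
ft_force: [0.2, 0.3, 1.0]
grip_width: 0.0857
grasp_force: 0.0
```

```bash
cat > k.py <<'E'
from h import *
c=snap('wrist','w7.png'); o,R,y=state(); print(y,o['eef_pos'],o['joint_pos'].round(2))
p=proj(c,[.484,-.229,.042])[0].astype(int); print(p)
r=45; x0,y0=p[0]-r,max(0,p[1]-r); a=c['pixels'][y0:p[1]+r,x0:p[0]+r]; g=a.max(2); s=cv2.cvtColor(a,cv2.COLOR_RGB2HSV)
# black blob -> skirt + bar ; white pointer line inside the blob's hull
d=((g<75)).astype(np.uint8); cs=cv2.findContours(d,cv2.RETR_EXTERNAL,cv2.CHAIN_APPROX_NONE)[0]; k=max(cs,key=cv2.contourArea)
h=cv2.convexHull(k); print('dark bbox',np.add(cv2.boundingRect(k),(x0,y0,0,0)),cv2.contourArea(k),cv2.contourArea(h))
m=np.zeros_like(d); cv2.drawContours(m,[h],-1,1,-1); m=cv2.dilate(m,np.ones((3,3)))
w=((g>110)&(s[...,1]<60)&(m>0)).astype(np.uint8); ys,xs=np.nonzero(w)
if len(xs):
    q=np.c_[xs+x0,ys+y0].astype(np.float32); print('white n',len(q),q.mean(0),cv2.boundingRect(q))
    P=cast(c,q,.042)[:,:2]*1000; vx,vy,cx,cy=cv2.fitLine(P.astype(np.float32),cv2.DIST_L2,0,.01,.01).ravel(); print('line yaw',np.degrees(np.arctan2(vy,vx)),'at',cx,cy)
print('brightness map'); z=g[::3,::3]; print('\n'.join(' '.join('%3d'%v for v in row) for row in z))
E
python3 k.py
```

```text
123.19703180018446 [ 0.48286044 -0.22880671  0.15925637] [-0.44  0.35 -0.04  1.18 -0.    0.55]
[324 193]
dark bbox [299 169  40  49] 1231.0 1416.0
white n 83 [321.63855 208.73494] (317, 200, 10, 18)
line yaw -35.54203 at 489.64233 -241.94041
brightness map
174 175 174 174 175 172 173 173 174 172 165 160 169 174 174 175 173 172 173 174 175 175 173 173 173 172 171 171 171 173
176 173 174 173 172 175 172 173 163 156 154 154 165 175 176 176 174 173 173 174 173 173 173 174 174 173 173 171 174 174
176 174 172 173 171 173 172 171 166 155 157 154 159 173 176 174 173 173 173 176 175 174 175 171 171 172 173 170 174 172
177 175 173 171 172 169 170 174 172 155 154 154 155 171 175 174 175 175 174 173 173 173 173 172 174 172 173 174 174 171
176 175 175 170 174 173 171 173 166 155 155 154 154 153 163 159 171 173 172 173 172 173 172 174 172 174 172 174 172 171
177 175 174 174 171 172 171 171 171 155 157 155 153 154 153 153 154 169 174 174 174 172 174 174 172 173 173 172 173 172
175 172 173 173 175 175 173 167 158 154 154 154 155 156 153 153 155 155 167 173 174 171 172 174 172 173 174 172 171 173
172
[... 2056 characters left out ...]
 171 169 168 168 168 169 170 168 169 160 167 163 157 153 151 146 146 145 146 147 147 150 147 153 156
173 168 171 169 168 168 168 167 167 163 168 168 169 168 166 161 158 154 150 146 142 145 146 150 147 146 152 155 159 160
171 171 168 168 170 170 170 167 168 165 165 168 166 163 160 155 150 148 147 145 146 146 145 145 146 147 154 160 159 162
171 170 169 167 170 168 170 167 167 167 166 164 164 160 154 149 145 147 149 147 144 146 143 144 151 152 156 161 163 164
172 170 171 170 169 166 166 168 166 166 165 161 156 153 145 146 146 142 144 146 147 144 147 153 160 160 162 163 163 165
169 169 169 171 169 167 168 165 164 161 158 153 152 147 145 145 149 143 146 146 150 153 154 161 165 165 166 167 164 165
```

The black knob's white pointer line runs down and right in the picture, so the knob's +x yaw is about -36°. I'll align the tool with the bar and measure again.

Emit:
jog_arm(motion=[{"x": 0, "y": 0, "z": 0, "spin": -10, "fingers": -1}, {"x": 0, "y": 0, "z": 0, "spin": -20.5, "fingers": -1}, {"x": 0, "y": 0, "z": 0, "spin": -20.5, "fingers": -1}, {"x": 0, "y": 0, "z": 0, "spin": -20.5, "fingers": -1}, {"x": 0, "y": 0, "z": 0, "spin": -20.5, "fingers": -1}])

```text
clock: 12.35
eef_pos: [0.4828, -0.2289, 0.1591]
tool_rot: [0.312, 0.95, -0.0, -0.0]
ft_force: [-0.6, 0.8, -0.0]
grip_width: 0.0856
grasp_force: 0.0
```

```bash
sed -i 's/w7.png/w8.png/' k.py; cat >> k.py <<'E'
f=lambda uv,z:((cast(c,uv,z)-o['eef_pos'])@R*1000).round(1)[:,:2]
fx=c['K'][0][0]; print('tool-frame of crop corner cells, z=0/.02/.042:')
for nm,cell in (('c(10,8)',(10,8)),('c(16,14)',(16,14))):
    uv=[(x0+3*cell[0],y0+3*cell[1])]; print(nm,f(uv,0),f(uv,.02),f(uv,.042))
print('rel origin x0,y0',x0,y0)
E
python3 k.py
```

```text
143.59892360286193 [ 0.48275987 -0.22892791  0.15908896] [-0.44  0.35 -0.04  1.18  0.    0.19]
[323 193]
dark bbox [297 167  40  49] 1238.0 1432.0
white n 78 [315.69232 207.8077 ] (314, 199, 5, 18)
line yaw -35.278984 at 489.961 -242.15123
brightness map
176 176 175 177 176 176 175 174 173 173 174 174 167 156 154 155 158 176 174 174 176 170 173 172 173 175 174 176 170 169
174 176 175 175 178 174 175 173 173 173 173 175 165 155 155 154 160 176 174 176 173 172 173 175 173 173 174 174 171 168
176 177 175 174 176 175 177 176 176 173 172 173 157 155 156 155 163 177 176 176 176 176 173 178 174 174 174 175 175 174
172 174 174 173 173 173 174 174 175 173 174 172 156 157 157 155 163 175 176 176 175 173 176 174 175 175 176 174 175 173
173 174 175 173 173 173 175 173 177 170 161 158 155 157 157 153 153 168 173 175 176 176 174 174 173 174 173 176 174 173
174 175 177 173 174 174 174 172 169 155 154 156 156 151 157 154 154 155 159 175 174 174 173 174 173 172 174 177 174 172
174 176 174 174 175 174 176 173 154 155 152 139 125 125 130 147 153 154 153 161 175 174 172 172 172 172 171 172 173 172
174 1
[... 2229 characters left out ...]
6 147 147 147 146 146 145 144 144 149 149 149
162 163 166 163 162 162 160 157 157 151 150 149 149 150 148 145 144 147 148 147 149 148 146 145 145 148 147 149 154 156
160 159 161 157 155 152 151 151 148 148 147 146 147 148 147 146 145 148 147 147 148 149 148 148 154 156 156 155 161 164
152 150 151 149 145 146 147 150 147 147 149 145 146 148 146 146 143 142 148 147 149 153 153 155 156 158 163 164 167 167
147 144 146 144 143 143 144 146 145 147 146 147 143 147 147 146 144 145 148 150 155 157 160 160 162 166 166 170 172 171
tool-frame of crop corner cells, z=0/.02/.042:
c(10,8) [[ 10.4 -14.8]] [[ 14.2 -13.8]] [[ 18.3 -12.7]]
c(16,14) [[-8.  3.]] [[-3.   2.9]] [[2.5 2.7]]
rel origin x0,y0 278 148
```

The bar is now aligned, with the white line vertical at u≈316, v 199–217, so the knob centre is about (-3, -6) mm in tool axes. I'll descend.

Emit:
jog_arm(motion=[{"x": -3, "y": -6, "z": 50, "spin": -1, "fingers": -1}, {"x": -3, "y": -6, "z": 95, "spin": -1, "fingers": -1}, {"x": -3, "y": -6, "z": 122, "spin": -1, "fingers": -1}, {"x": -3, "y": -6, "z": 130, "spin": -1, "fingers": -1}, {"x": -3, "y": -6, "z": 130, "spin": -1, "fingers": -1}, {"x": -3, "y": -6, "z": 130, "spin": -1, "fingers": -1}])

```text
clock: 13.15
eef_pos: [0.4828, -0.2362, 0.0306]
tool_rot: [0.304, 0.953, -0.0, 0.001]
ft_force: [0.4, -0.5, 0.3]
grip_width: 0.0858
grasp_force: 0.0
```

Emit:
jog_arm(motion=[{"x": 0, "y": 0, "z": 7.5, "spin": 0, "fingers": -1}, {"x": 0, "y": 0, "z": 7.5, "spin": 0, "fingers": -1}, {"x": 0, "y": 0, "z": 7.5, "spin": 0, "fingers": 1}, {"x": 0, "y": 0, "z": 7.5, "spin": 0, "fingers": 1}, {"x": 0, "y": 0, "z": 7.5, "spin": 0, "fingers": 1}, {"x": 0, "y": 0, "z": 7.5, "spin": 0, "fingers": 1}, {"x": 0, "y": 0, "z": 7.5, "spin": 0, "fingers": 1}, {"x": 0, "y": 0, "z": 7.5, "spin": 0, "fingers": 1}])

```text
clock: 14.15
eef_pos: [0.4818, -0.2357, 0.0218]
tool_rot: [0.304, 0.953, -0.0, 0.0]
ft_force: [-0.4, 1.0, 1.1]
grip_width: 0.0105
grasp_force: 59.8
```

```bash
python3 - <<'E'
from h import *
o,R,y=state(); print(o['eef_pos'],y,o['grip_width'],o['grasp_force'],o['ft_force'],R[:,2])
E
```

```text
[ 0.48182285 -0.23565311  0.02179611] 144.655706174905 0.010532333860912915 59.7750198841095 [-0.4138964   0.96523988  1.06306023] [ 4.54436478e-04 -2.13537611e-04 -9.99999874e-01]
```

The bar is gripped. I'll lift.

Emit:
jog_arm(motion=[{"x": 0, "y": 0, "z": -30, "spin": 0, "fingers": 1}, {"x": 0, "y": 0, "z": -80, "spin": 0, "fingers": 1}, {"x": 0, "y": 0, "z": -120, "spin": 0, "fingers": 1}, {"x": 0, "y": 0, "z": -120, "spin": 0, "fingers": 1}, {"x": 0, "y": 0, "z": -120, "spin": 0, "fingers": 1}])

```text
clock: 14.78
eef_pos: [0.481, -0.2353, 0.1408]
tool_rot: [0.304, 0.953, 0.0, -0.001]
ft_force: [-0.7, -0.3, -0.5]
grip_width: 0.0109
grasp_force: 59.5
```

```bash
cat > ih.py <<'E'
from h import *
c=snap('wrist','w9.png'); o,R,y=state(); print(y,o['eef_pos'],o['grip_width'])
T=lambda x,yy,z: o['eef_pos']+R@np.array([x,yy,z])/1000
for nm,P in dict(bar_end_top=(19,0,-20),skirt_top=(20,0,2),skirt_bot=(20,0,22),sk_top_L=(0,-20,2),sk_top_R=(0,20,2),sk_bot_L=(0,-20,22),sk_bot_R=(0,20,22)).items(): print(nm,proj(c,T(*P))[0].round(1))
p=proj(c,T(20,0,12))[0].astype(int)
g=c['pixels'].max(2)[p[1]-24:p[1]+60:3,p[0]-75:p[0]+75:4]; print(p,'rows',p[1]-24,'cols',p[0]-75)
print('\n'.join(' '.join('%3d'%v for v in r) for r in g))
E
python3 ih.py
```

```text
144.65606414871522 [ 0.48055688 -0.23504555  0.14013418] 0.01053379749341429
bar_end_top [322.2 228.9]
skirt_top [322.3 210.7]
skirt_bot [322.4 199.6]
sk_top_L [283.2 248.1]
sk_top_R [361.6 248. ]
sk_bot_L [287.6 233.2]
sk_bot_R [357.4 233.2]
[322 204] rows 180 cols 247
192 196 195 194 195 192 191 190 193 191 191 191 190 190 191 191 193 190 192 193 191 193 193 195 194 194 193 192 190 192 192 193 192 191 192 191 191 192
195 195 195 192 192 194 191 191 191 189 190 191 191 190 189 188 189 189 190 192 192 193 194 192 195 190 191 192 189 193 192 191 192 191 192 190 187 191
193 194 195 192 193 192 194 192 190 189 191 187 189 190 190 190 192 189 191 192 193 194 192 192 193 193 191 191 191 190 191 190 191 190 190 191 189 191
194 194 193 194 195 192 192 191 191 192 188 188 191 191 190 188 192 191 190 190 192 192 190 192 192 190 191 191 189 192 188 190 189 188 189 189 192 192
194 195 191 191 192 193 192 193 190 190 189 190 190 188 193 191 191 191 192 188 189 190 189 191 193 191 191 192 192 191 190 190 187 187 189 188 191 192
193 193 189 181 189 194 191 193 190 189 189 189 193 190 191 192 190 1
[... 2726 characters left out ...]
  57  32  33  31  44  47  47  34  53 104 106  92  25  32  31 180 189 191 189 189 191 190 189
186 190 190 188 190 189 185 183 158  38  38  34  98 106 104  51  29  36  38  44  46  45  29  45 103 103 101  32  30  31 162 185 187 193 190 188 191 189
189 191 190 190 191 189 185 184 135  45  48  48 102 106 106  44  28  36  40  38  38  43  33  39 104 105 103  37  33  32 120 185 187 187 187 187 190 188
192 189 189 188 185 184 186 186  80  34  34  42 105 103 104  36  28  33  37  37  38  38  31  33 105 105 105  38  27  31  67 185 183 184 185 188 185 184
189 190 190 185 183 182 180 178  38  39  31  44 102  94  84  33  27  37  38  37  41  35  27  34 104 105 103  53  29  29  30 175 183 181 183 183 181 180
```

The knob in hand sits about -1.6 mm along tool x (skirt rim at row ~202.4 against 199.6 expected). I'll move over the shaft.

```bash
python3 - <<'E'
from h import *
goto([.5541,.0312,.14],211.5)
E
```

```text
shift mm [ 94.  259.7   0.3] spin -66.8 yaw now 144.66
```

Emit:
jog_arm(motion=[{"x": 94, "y": 260, "z": 0, "spin": -67, "fingers": 1}, {"x": 94, "y": 260, "z": 0, "spin": -67, "fingers": 1}, {"x": 94, "y": 260, "z": 0, "spin": -67, "fingers": 1}, {"x": 94, "y": 260, "z": 0, "spin": -67, "fingers": 1}, {"x": 94, "y": 260, "z": 0, "spin": -67, "fingers": 1}, {"x": 94, "y": 260, "z": 0, "spin": -67, "fingers": 1}, {"x": 94, "y": 260, "z": 0, "spin": -67, "fingers": 1}, {"x": 94, "y": 260, "z": 0, "spin": -67, "fingers": 1}])

```text
clock: 15.82
eef_pos: [0.5541, 0.031, 0.1396]
tool_rot: [-0.273, 0.962, 0.0, -0.002]
ft_force: [0.1, -1.2, -0.6]
grip_width: 0.0105
grasp_force: 59.4
```

Emit:
jog_arm(motion=[{"x": 0, "y": 0, "z": 20, "spin": 0, "fingers": 1}, {"x": 0, "y": 0, "z": 35, "spin": 0, "fingers": 1}, {"x": 0, "y": 0, "z": 35, "spin": 0, "fingers": 1}, {"x": 0, "y": 0, "z": 35, "spin": 0, "fingers": 1}, {"x": 0, "y": 0, "z": 35, "spin": 0, "fingers": 1}])

```text
clock: 16.45
eef_pos: [0.5559, 0.0309, 0.1074]
tool_rot: [-0.273, 0.962, -0.0, 0.001]
ft_force: [0.1, -0.1, -0.5]
grip_width: 0.011
grasp_force: 59.4
```

```bash
python3 - <<'E'
from h import *
o,R,y=state(); print(o['eef_pos'],y,o['ft_force'],o['ft_torque'])
goto([.5541,.0312,.092],211.5)
# side view: steel shaft vs knob skirt, horizontal position in picture
c=snap('side'); kc=o['eef_pos']+R@np.array([-1.6,0,0])/1000
for nm,P in dict(knob_bot=kc+[0,0,-.022],tip=[.5555,.032,.068],shaftbase=[.5555,.032,.045]).items(): print(nm,proj(c,P)[0].round(1))
p=proj(c,[.5555,.032,.068])[0].astype(int); a=c['pixels'][p[1]-34:p[1]+22:2,p[0]-24:p[0]+26]
print(p); print('\n'.join('%d '%(p[1]-34+2*i)+' '.join('%3d'%v for v in r[:,1]) for i,r in enumerate(a)))
E
```

```text
[0.55593656 0.03087272 0.10735005] -148.35482872130396 [ 0.09115903 -0.06152115 -0.53763897] [0.03284862 0.01475604 0.00891773]
shift mm [ 1.4  1.3 15.3] spin 0.1 yaw now -148.35
knob_bot [336.1 216.1]
tip [335.2 222.7]
shaftbase [334.9 231.3]
[335 222]
188  81  86 106 113 110 113 111 113 109 104  85  66  52  44  46  27  30  36  38  36  37  30  20  25  28  27  27  37  40  40  39  29  26  30  31  34  38  38  39  40  32  31  30  46  87 112 113 114 114 114
190 113 109 106 100  89  85 105 102  98  79  62  60  63  63  63  61  57  48  37  38  34  32  27  26  23  41  68  43  37  40  37  28  34  37  36  36  40  37  39  33  25  34  54  99 113 114 114 114 116 114
192 115 108 104 104 105 104 101  96  99  90  77  68  62  61  62  63  64  63  42  37  39  31  25  26  23  27  36  38  39  37  35  27  37  37  38  37  34  48  78  83 102 121 119 108 106 106 106 109 115 115
194 115 130 124 118 104  98 101 105 108 103  98  92  89  75  63  60  64  69  56  70 121  96  40  16  19  21  38  51  41  35  29  27  33  29  38  51  73 125 137 138 138 144 147 148 135 103  99  95  80  84
196 121 148 151 152 156 153 12
[... 4165 characters left out ...]
 115  99  94  91  86  79  75  71  67  69  68  70  69  69  71  69  74  75  76  74  74  75
238 112 110 108 107 101  94  84  79  78  79  78  78  79  86  91  97 114 133 101 111 125 118 100  94  90  84  79  75  69  70  71  68  69  69  70  69  70  70  70  69  70  70  70  55  50  58  70  73  75  75
240  76  79  64  63  61  63  75  78  79  80  79  79  79  77  80  79  83  88  91  81  78  71  69  72  70  68  70  70  70  70  71  69  70  70  70  68  70  71  70  72  71  71  67  55  56  57  73  77  79  79
242  91  81  71  71  67  63  72  79  77  80  77  79  78  79  76  78  79  75  71  69  71  70  71  70  70  71  71  69  70  70  70  69  69  70  70  71  69  70  71  72  71  72  71  73  73  72  74  92  98  86
```

The side view shows the skirt at u≈336.4 and the shaft at u≈336.0, so they line up to about 1 mm. I'll correct slightly and approach.

Emit:
jog_arm(motion=[{"x": 1.1, "y": 1, "z": 6, "spin": 0, "fingers": 1}, {"x": 1.1, "y": 1, "z": 13, "spin": 0, "fingers": 1}, {"x": 1.1, "y": 1, "z": 13, "spin": 0, "fingers": 1}, {"x": 1.1, "y": 1, "z": 13, "spin": 0, "fingers": 1}, {"x": 1.1, "y": 1, "z": 13, "spin": 0, "fingers": 1}])

```text
clock: 17.12
eef_pos: [0.5541, 0.0312, 0.0938]
tool_rot: [-0.273, 0.962, -0.0, 0.0]
ft_force: [-0.1, -0.4, -0.2]
grip_width: 0.0107
grasp_force: 59.4
```

Emit:
jog_arm(motion=[{"x": 0, "y": 0, "z": 2, "spin": 0, "fingers": 1}, {"x": 0, "y": 0, "z": 4, "spin": 0, "fingers": 1}, {"x": 0, "y": 0, "z": 6, "spin": 0, "fingers": 1}, {"x": 0, "y": 0, "z": 7, "spin": 0, "fingers": 1}, {"x": 0, "y": 0, "z": 7, "spin": 0, "fingers": 1}])

```text
clock: 17.75
eef_pos: [0.554, 0.0312, 0.0865]
tool_rot: [-0.273, 0.962, 0.0, 0.0]
ft_force: [1.4, 0.2, -0.4]
grip_width: 0.0109
grasp_force: 59.4
```

It's 3 mm past the tip with no vertical force, so it's in the bore. I'll continue.

Emit:
jog_arm(motion=[{"x": 0, "y": 0, "z": 2, "spin": 0, "fingers": 1}, {"x": 0, "y": 0, "z": 4, "spin": 0, "fingers": 1}, {"x": 0, "y": 0, "z": 6, "spin": 0, "fingers": 1}, {"x": 0, "y": 0, "z": 6, "spin": 0, "fingers": 1}, {"x": 0, "y": 0, "z": 6, "spin": 0, "fingers": 1}])

```text
clock: 18.38
eef_pos: [0.5538, 0.0312, 0.0805]
tool_rot: [-0.273, 0.962, 0.0, -0.0]
ft_force: [2.2, 0.4, -1.5]
grip_width: 0.0108
grasp_force: 59.4
```

Emit:
jog_arm(motion=[{"x": -0.4, "y": -0.2, "z": 2, "spin": 0, "fingers": 1}, {"x": -0.4, "y": -0.2, "z": 4, "spin": 0, "fingers": 1}, {"x": -0.4, "y": -0.2, "z": 6, "spin": 0, "fingers": 1}, {"x": -0.4, "y": -0.2, "z": 7, "spin": 0, "fingers": 1}, {"x": -0.4, "y": -0.2, "z": 7, "spin": 0, "fingers": 1}])

```text
clock: 19.0
eef_pos: [0.5542, 0.0312, 0.0737]
tool_rot: [-0.273, 0.962, -0.0, -0.0]
ft_force: [-0.3, -0.1, 1.7]
grip_width: 0.0108
grasp_force: 59.6
```

The knob is home, with the spring force starting. I'll press down.

Emit:
jog_arm(motion=[{"x": 0, "y": 0, "z": 1, "spin": 0, "fingers": 1}, {"x": 0, "y": 0, "z": 2, "spin": 0, "fingers": 1}, {"x": 0, "y": 0, "z": 3, "spin": 0, "fingers": 1}, {"x": 0, "y": 0, "z": 4, "spin": 0, "fingers": 1}, {"x": 0, "y": 0, "z": 4, "spin": 0, "fingers": 1}, {"x": 0, "y": 0, "z": 4, "spin": 0, "fingers": 1}])

```text
clock: 19.75
eef_pos: [0.5544, 0.0312, 0.0699]
tool_rot: [-0.273, 0.962, -0.0, 0.0]
ft_force: [-2.3, 0.5, 5.0]
grip_width: 0.0107
grasp_force: 60.1
```

Emit:
jog_arm(motion=[{"x": 0, "y": 0, "z": 1, "spin": 0, "fingers": 1}, {"x": 0, "y": 0, "z": 1.8, "spin": 0, "fingers": 1}, {"x": 0, "y": 0, "z": 1.8, "spin": 0, "fingers": 1}, {"x": 0, "y": 0, "z": 1.8, "spin": 0, "fingers": 1}, {"x": 0, "y": 0, "z": 1.8, "spin": 0, "fingers": 1}])

```text
clock: 20.38
eef_pos: [0.5545, 0.0312, 0.0686]
tool_rot: [-0.273, 0.962, -0.0, 0.0]
ft_force: [-3.4, -0.7, 8.1]
grip_width: 0.0104
grasp_force: 60.7
```

Emit:
jog_arm(motion=[{"x": 0, "y": 0, "z": 0.7, "spin": 0, "fingers": 1}, {"x": 0, "y": 0, "z": 0.7, "spin": 0, "fingers": 1}, {"x": 0, "y": 0, "z": 0.7, "spin": 0, "fingers": 1}])

```text
clock: 20.75
eef_pos: [0.5545, 0.0312, 0.0685]
tool_rot: [-0.273, 0.962, -0.0, 0.001]
ft_force: [-3.6, -0.7, 11.9]
grip_width: 0.0105
grasp_force: 61.2
```

The height no longer changes while the force rises to 12 N, so the shaft is at its stop. I'll hand in.

```bash
python3 -c "
from workcell import bot
print(bot.job_done())"
```

```text
the job is handed in; nothing more can be done
None
```

I handed in the job with the module seated in the nest and released, the knob home on the D-shaft with its flat matched, and the switch held at its stop (about 5 mm travel, 12 N); no verdict came back.

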